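# Right the slumped compacts and roll them home in the organiser

### The job

Two powder compacts have slumped over in the front of the make-up organiser: without lifting them out, tip each one up in its lane and roll it back along the groove until it has dropped into its home recess and stands upright between its brass tines, like the ivory one. Slide the plum eye-shadow palette flat into the slot under the organiser too, all the way in until it stops. Leave the ivory compact and everything else on the dresser where it is, and do not let a compact fall off the organiser.

Things in the scene. Friction and masses are not known exactly. Their poses are not given: they have to be found in the camera images.
- organiser: fixed walnut make-up organiser with brass wires: plinth 156 mm deep (x), 232 wide (y), 24 high. Origin at dresser level; x from its open front (-84 mm) to its back (+72 mm), y to its left seen from the front. On top 3 lanes along x at y = -82 (right), -6 (middle), +70 mm (left), each a groove 22 mm wide, 3 mm deep (floor 21 mm above the dresser) with a 3.5 mm front lip
- hoop1 (a point): middle of the bar of the middle lane's brass hoop, on which a slumped compact leans. The 6 mm bar runs along x from 78 to 20 mm in front of the organiser's origin, top 67 mm above the dresser, 39 mm to the +y side of the lane. A slumped compact's centre is 50 to 60 mm in front of the origin; the +y edge of its top is 96 mm above the dresser and 16 mm beyond the bar; its highest edge is at 105 mm
- hoop2 (a point): the same for the left lane; the right lane's is alike. A slumped compact pivots about the edge of its rim that touches the groove's floor, 9 mm to the +y side of the lane's middle
- home0 (a point): centre of a compact that stands fully home in the right lane
- home1 (a point): centre of a compact fully home in the middle lane: 18.5 mm behind the organiser's origin, 63 mm above the dresser. Its rim has dropped 2 mm into the home recess, a 28 mm long cut in the groove's floor, and it stands between two pairs of upright tines (12 and 44 mm behind the origin, 24 mm clear between them, tops at 69 mm), its back 1.5 mm from the brass back bar
- home2 (a point): the same for the left lane
- slot_mouth (a point): middle of the palette slot's mouth, at dresser level in the organiser's front face. The slot runs 100 mm straight in along the organiser's +x to a solid back; 71 mm wide, 17 mm high, sides flared over the first 12 mm; its floor is the dresser's top
- compact_rose: round closed powder compact, rose-pink lid with brass dots, 88 mm in diameter, 18 mm thick, about 95 g; origin at the centre of the disc, z along its axis, out of the lid. Slumped in the middle or left lane, foot in the groove, leaning 32 degrees from vertical to the organiser's +y, back on the hoop, lid up. Once tipped to within 10 degrees of upright it stands by itself and rolls freely
- compact_sage: round closed powder compact, sage-green lid with brass dots, 88 mm in diameter, 18 mm thick, about 95 g; origin at the centre of the disc, z along its axis, out of the lid. Slumped in the middle or left lane, foot in the groove, leaning 32 degrees from vertical to the organiser's +y, back on the hoop, lid up. Once tipped to within 10 degrees of upright it stands by itself and rolls freely
- compact_ivory: round closed powder compact, ivory lid with brass dots, 88 mm in diameter, 18 mm thick, about 95 g; origin at the centre of the disc, z along its axis, out of the lid. It already stands home in the right lane and stays there
- palette: closed flat eye-shadow palette, dark plum with a brass line, 150 x 66 x 13 mm, about 140 g, lying loose on the dresser; origin at the centre of its underside, x along its length, z up. Either end may go in first; fully in, 50 mm of it stay outside the slot
- brush_cup: bystander: pink silicone cup with make-up brushes, 80 mm in diameter, 206 mm high over the brushes; origin under its centre
- mini_fan: bystander: white plastic mini fan, foot 90 mm in diameter, head 112 mm wide, 195 mm high; origin under its foot
- jewelry_dish: bystander: hand-painted ceramic dish with rings, 120 mm in diameter, 22 mm high; origin under its centre
- lipstick_red: bystander: standing lipstick tube, black and red, 23 mm in diameter, 76 mm high; origin under its centre
- nail_polish: bystander: standing nail polish bottle, coral with a black cap, 32 x 32 mm, 78 mm high; origin under its centre
- lipstick_coral: bystander: standing lipstick tube, black and coral, 23 mm in diameter, 76 mm high; origin under its centre
Mind the look-alikes: they are no part of the job. Leave any blue or purple look-alike of the compact_sage alone.

How it is judged (in metres and radians):
At the end, for the whole second after the job is handed in: A compact stands in each lane, ivory in the right one: disc centre within 8 mm of the lane's home point, upright within 8 degrees, at rest. The palette lies flat on the dresser in the slot, within 5 mm of the slot's back and 4 degrees of square, at rest (distance between any of compact_rose, compact_sage and home1 below 0.008 m and distance between any of compact_rose, compact_sage and home2 below 0.008 m and distance between compact_ivory and home0 below 0.008 m and angle between compact_rose's own z axis and vertical between 1.42 and 1.72 rad and linear speed of each of compact_rose, compact_sage, compact_ivory, palette below 0.02 m/s and angle between compact_sage's own z axis and vertical between 1.42 and 1.72 rad and angle between compact_ivory's own z axis and vertical between 1.42 and 1.72 rad and x of palette in the frame of slot_mouth between 0.02 and 0.03 m and y of palette in the frame of slot_mouth between -0.006 and 0.006 m and angle between the x axis of palette and the x axis of organiser, either way round below 0.07 rad and height (world z) of palette below 0.006 m); the robot touches nothing.
It fails at once if the brush cup, the mini fan or the jewelry dish is shifted by more than 15 mm or tipped (distance of any of brush_cup, mini_fan, jewelry_dish from where it was at the start of the episode above 0.015 m or angle between any of brush_cup, mini_fan, jewelry_dish's own z axis and vertical above 0.3 rad).
It fails at once if a lipstick or the nail polish is shifted by more than 15 mm or tipped (distance of any of lipstick_red, lipstick_coral, nail_polish from where it was at the start of the episode above 0.015 m or angle between any of lipstick_red, lipstick_coral, nail_polish's own z axis and vertical above 0.3 rad).
It fails at once if the ivory compact is shifted by more than 10 mm (distance of compact_ivory from where it was at the start of the episode above 0.01 m).
It fails at once if a compact is lifted by more than 20 mm out of its groove (height (world z) of any of compact_rose, compact_sage, compact_ivory above 0.087 m).
It fails at once if a compact falls off the organiser onto the dresser (height (world z) of any of compact_rose, compact_sage, compact_ivory below 0.02 m).
It also fails if it takes over 72 s, if anything falls off the work surface, if the arm or the gripper's body presses on something with over 40 N, if the wrist force passes 120 N, or if a joint passes its speed limit or range.

### The arm

A 6-joint arm with a two-finger parallel gripper is mounted at the origin on the work surface. World frame = base frame: x ahead of the robot, y to its left, z up, the work surface at z = 0. Lengths are in m, angles in degrees, forces in N, time in s.
With the tool pointing down it reaches from about 0.25 to 0.725 m from the base axis. Payload 9.7 kg.
Tool frame: the origin (TCP) lies at the very end of the fingers, on their centre line; the grasp point (between the pads) lies 19 mm behind it; z points along the fingers, y is the line along which they close (so a half turn about z gives the same grasp; the last joint's range is limited). The gripper opens to 85 mm and grips with 20 to 120 N. Pads are 22 mm wide; open, the fingers measure 114 mm over their backs; the gripper's body (76 mm by 85 mm) begins 54 mm behind the grasp point. The pads swing forward as they close: fully open they stand 13 mm farther back than shut.
Start: joints at [66.406, 4.979, 10.078, 95.1, 0, 90], TCP at [0.22, 0.504, 0.231] pointing down, gripper open.
Joint ranges: [-179.16, 179.16], [-48.56, 103.87], [-65.8, 70.77], [-126.05, 130.52], [-82.76, 87.17], [-180, 180]. Speed limits (degrees/s): [127.2, 127.2, 147.25, 180, 180, 180].

### API

Orientations are given as [roll, pitch, yaw] about the fixed x, y, z axes, in that order (R = Rz(yaw) Ry(pitch) Rx(roll)).
In Python, from workcell import bot gives the robot as it stands.
- The arm moves only by the tool step_arm, never from a script. Its argument "targets" is a list of rows, each a list of 3 entries, a list of its own where there are three numbers: the opening, from 0 (shut) to 1 (fully open), then the shift along the world's x, y, z in mm, then the turn, a rotation vector about the world's x, y, z in rad. In form: [[grip, [tx, ty, tz], [wx, wy, wz]], ...]. A call has 1 to 8 rows; each row is the pose to reach, as a shift and turn from the pose commanded when the call began; what a row does not reach only later rows make up. A row lasts 1/10 s, in which the tool goes at most 50 mm and 8.59 degrees, less where a joint would pass 70% of its speed; a pose out of reach is approached as far as the arm can. A call with a gripper value outside its range is refused whole. The fingers move at their own pace and stop on an object; "force" is the grip in N (left out, the last holds). Time passes only in rows, so rows that repeat a pose let the fingers close. It gives the time, the measured TCP pose, the force, the opening and the grip force at its end, in the units of the state.
- bot.get_obs(): the state, without advancing time (a new reading comes with each control period).
- bot.camera(name): name is "scene" or "top"; returns (picture, depth): 384x512x3 uint8, red, green, blue; 384x512 float32, m along the optical axis (not along the pixel's ray), 0 where there is no reading.
- bot.camera_params(name): a dict with "K" (3x3 intrinsics, pixels), "k1" (the pictures are not rectified: a ray, as slopes to the right and down, at radius r is drawn at 1 + k1 r^2 times it, then the intrinsics apply), "R" (3x3) and "t" (3): a world point X has camera coordinates R X + t. Camera axes: x right, y down, z forward; pixel columns grow to the right and rows downward; lengths in m; the calibration is good to about 2 mm. A picture is of the moment at which its call begins. camera_params takes no time and is no camera call.
- bot.job_done(): hands the job in; it is judged then, once.
The state is a dict: "time": time; "q": joint angles; "qd": joint speeds; "joint_efforts": joint torques, N m; "ee_pos": TCP position; "tcp_rot": TCP orientation; "wrist_force": force on the tool from outside, world axes, zero at the start; "torque": the same for the moment, N m; "opening": finger opening in m; "grasp_force": force on a finger pad.
Only numpy, scipy, OpenCV 4.12 (cv2) and the standard library are available. Lean on these libraries where they do the work, as an engineer would, in place of code of your own. Each camera call takes 0.05 s, during which the arm holds its last target. There are 200 camera calls.

## Working session

There is one attempt and no reset: what is moved stays moved. The work goes in short steps, Python scripts to look and compute and a tool call to move; the robot and the scene stay as the last step left them, time stands still between calls to the robot, and variables do not carry over. Pictures are saved under pics/ and viewed, at most 10 in all, crops included, and the job is handed in when it is done.

Besides the shell and the picture viewer there is one more tool, called after ">>>" as name(argument=value, ...) on one line, values as JSON. step_arm: Moves the arm, as the interface text tells. Its arguments: {"type":"object","properties":{"targets":{"type":"array","items":{"type":"array"}},"force":{"type":"number"}},"required":["targets"]}

```bash
mkdir -p pics; cat > h.py <<'E'
import numpy as np, cv2
from workcell import bot
def shot(n):
    im,d=bot.camera(n); p=bot.camera_params(n); np.savez(f'{n}.npz',im=im,d=d,**{k:np.array(p[k]) for k in('K','k1','R','t')}); return im,d
def load(n): return np.load(f'{n}.npz')
def cloud(s):
    K,k1,R,t,d=s['K'],float(s['k1']),s['R'],s['t'],s['d']
    h,w=d.shape; u,v=np.meshgrid(np.arange(w),np.arange(h))
    n=cv2.undistortPoints(np.stack([u,v],-1).reshape(-1,1,2).astype(np.float64),K,np.array([k1,0,0,0,0.])).reshape(h,w,2)
    P=np.dstack([n[...,0]*d,n[...,1]*d,d])
    W=(P-t.ravel())@R
    W[d==0]=np.nan
    return W
def proj(s,X):
    X=np.atleast_2d(X)
    return cv2.projectPoints(X.astype(float),cv2.Rodrigues(s['R'])[0],s['t'].ravel(),s['K'],np.array([float(s['k1']),0,0,0,0.]))[0][:,0]
E
python3 - <<'E'
from h import *
for n in('scene','top'):
    im,d=shot(n); cv2.imwrite(f'pics/{n}0.png',cv2.resize(im[...,::-1],(768,576)))
    s=load(n); print(n,-s['R'].T@s['t'].ravel(),s['R'][2],s['K'][0,0],s['k1'])
print(bot.get_obs())
E
```

```text
scene [ 1.05533636 -0.59787235  0.78708228] [-0.46578111  0.58307279 -0.6656381 ] 466.3867195736646 -0.10265467464358916
top [0.37749048 0.01875208 1.11623471] [ 0.16527916  0.01895451 -0.98606467] 445.621245516522 -0.0939450632340779
{'time': 0.1, 'q': array([6.64054725e+01, 5.00882014e+00, 1.00369570e+01, 9.50981645e+01,
       3.56116035e-04, 9.00002384e+01]), 'qd': array([-0.04442407, -0.00374073,  0.20784875,  0.07139525, -0.09542776,
        0.13044784]), 'joint_efforts': array([ 8.51347013e-04, -5.21560371e+01,  4.65652764e+01,  1.59115973e-02,
        8.36045865e-05, -1.20291634e-05]), 'ee_pos': array([0.22005952, 0.50383192, 0.23062735]), 'tcp_rot': array([-1.79929972e+02, -3.55824405e-04,  1.56405234e+02]), 'wrist_force': array([-0.69378325, -1.37630501, -0.45235852]), 'torque': array([ 0.01065571,  0.07217525, -0.01641302]), 'grasp_force': 0.0, 'opening': 0.08576929061068084}
```

View pics/scene0.png

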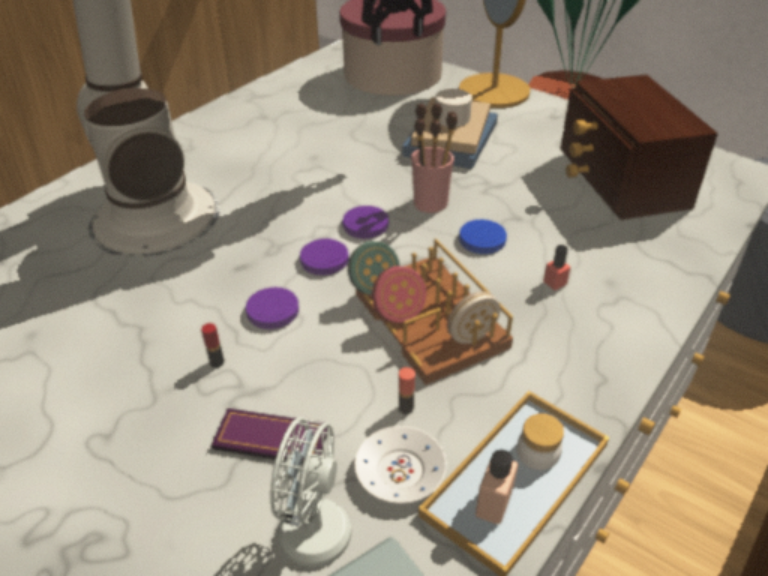

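View pics/top0.png

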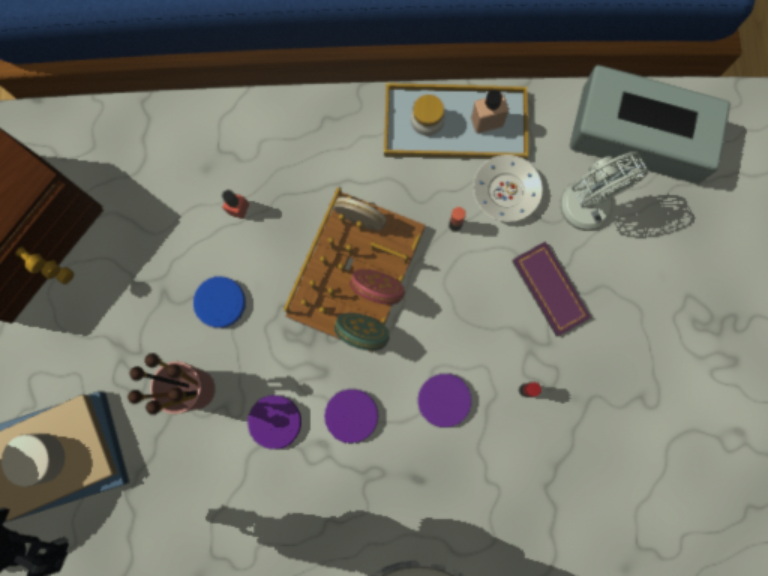

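The three lanes read ivory (top view 360,210), rose (377,287) and sage (362,332), with the organiser's open front on the image right. The flat blue and purple discs (blue 219,302; purple 274,421, 351,416 and 445,400) lie on the dresser and are look-alikes. Plum palette: 552,288. Next I measure.

```bash
cat > m.py <<'E'
from h import *
A=[];C=[];N=[]
for i,n in enumerate(('scene','top')):
    s=load(n); W=cloud(s); m=np.isfinite(W).all(-1); A.append(W[m]);C.append(s['im'][m].astype(float));N.append(np.full(m.sum(),i))
A=np.vstack(A);C=np.vstack(C);N=np.hstack(N)
hsv=cv2.cvtColor(C.astype(np.uint8)[None],cv2.COLOR_RGB2HSV)[0].astype(int)
E
python3 - <<'E'
from m import *
for i in (0,1):
    f=(N==i)&(A[:,2]<.005)&(A[:,2]>-.02)&(abs(A[:,0]-.45)<.2)&(abs(A[:,1])<.3); print('table z',np.median(A[f,2]),A[f,2].std())
s=load('top');W=cloud(s)
for nm,(u,v) in dict(backR=(340,195),frontR=(430,226),backL=(289,312),pal=(552,288),dish=(508,188),fan=(587,203),lipc=(458,215),lipr=(533,390),nail=(233,203),cup=(175,385),rose=(377,285),sage=(362,332),ivory=(360,208)).items():
    print(nm,W[int(v/1.5),int(u/1.5)].round(3))
for i in(0,1):
  f=(N==i)&(hsv[:,0]<18)&(hsv[:,1]>90)&(A[:,2]>.016)&(A[:,2]<.03)&(A[:,0]>.25)&(A[:,0]<.65)&(abs(A[:,1]-.1)<.2)
  P=A[f]; print(i,f.sum(),np.median(P[:,2]))
  M=np.zeros((500,500),np.uint8); ij=((P[:,:2]-[.2,-.15])*1000).astype(int); ok=((ij>=0)&(ij<500)).all(1); M[ij[ok,0],ij[ok,1]]=255
  M=cv2.morphologyEx(M,cv2.MORPH_CLOSE,np.ones((7,7)))
  k,l,st,c=cv2.connectedComponentsWithStats(M); b=1+np.argmax(st[1:,4]); pts=np.argwhere(l==b).astype(np.float32)
  print(cv2.minAreaRect(pts), st[b])
  # palette
  f=(N==i)&(hsv[:,0]>150)&(hsv[:,0]<178)&(A[:,2]>.007)&(A[:,2]<.02)&(A[:,0]>.3)&(A[:,1]<-.05)&(A[:,1]>-.3)
  P=A[f]; print('pal',f.sum(),np.median(P[:,2]),cv2.minAreaRect((P[:,:2]*1000).astype(np.float32)))
E
```

```text
table z -0.0007094601134133163 0.0016674750638544726
table z 0.00021464478395116681 0.0020256332314693842
backR [0.725 0.112 0.044]
frontR [ 0.68  -0.039  0.002]
backL [0.529 0.197 0.044]
pal [ 0.563 -0.241  0.013]
dish [ 0.744 -0.177  0.004]
fan [ 0.68  -0.28   0.116]
lipc [ 0.677 -0.082  0.074]
lipr [ 0.394 -0.186  0.077]
nail [0.711 0.286 0.066]
cup [0.415 0.379 0.056]
rose [0.563 0.051 0.083]
sage [0.49  0.075 0.085]
ivory [0.685 0.074 0.104]
0 1284 0.022073459340783412
((420.3907775878906, 196.7261505126953), (99.94078826904297, 108.25611114501953), 64.44003295898438) [ 129  350  120  100 4516]
pal 1028 0.012679649894471593 ((549.1983642578125, -212.45492553710938), (185.49563598632812, 316.0688171386719), 74.11427307128906)
1 2606 0.023434262521314114
((385.3998107910156, 243.36962890625), (157.37721252441406, 199.08396911621094), 66.50143432617188) [  138   290   215   160 15847]
pal 1259 0.01361050373097624 ((563.8535766601562, -239.05284118652344), (149.70504760742188, 68.28050231933594), 28.504085540771484)
```

```bash
cat > fit.py <<'E'
from m import *
from scipy.optimize import minimize
def w(p,L):
    c,s_=np.cos(p[2]),np.sin(p[2]); L=np.atleast_2d(L); return np.c_[p[0]+c*L[:,0]-s_*L[:,1],p[1]+s_*L[:,0]+c*L[:,1],L[:,2]]
if __name__=='__main__':
    res=[]
    for i in (1,0):
        B=(N==i)&(A[:,0]>.35)&(A[:,0]<.8)&(A[:,1]>-.12)&(A[:,1]<.28)
        P=A[B];h=hsv[B]
        wood=(h[:,0]<18)&(h[:,1]>90)&(P[:,2]>.012)&(P[:,2]<.033)
        tab=(P[:,2]<.008)&(h[:,1]<90)
        Q=np.r_[P[wood],P[tab]]; lab=np.r_[np.ones(wood.sum()),-np.ones(tab.sum())]
        def cost(p,sg=.002):
            d=Q[:,:2]-p[:2];c,s_=np.cos(p[2]),np.sin(p[2]); x=d[:,0]*c+d[:,1]*s_;y=-d[:,0]*s_+d[:,1]*c
            sd=np.maximum(abs(x+.006)-.078,abs(y)-.116)
            return (lab*np.tanh(sd/sg)).mean()
        p=np.array([.585,.085,np.radians(67.5)])
        for sg in(.01,.004,.002): p=minimize(cost,p,args=(sg,),method='Nelder-Mead',options=dict(xatol=1e-5,fatol=1e-7,initial_simplex=p+np.array([[0,0,0],[.01,0,0],[0,.01,0],[0,0,.05]]))).x
        print(i,wood.sum(),p[:2],np.degrees(p[2]),cost(p)); res.append(p)
    p=res[0]; np.save('org.npy',p)
    for n in('top','scene'):
        s=load(n); im=s['im'][...,::-1].copy(); k=4; 
        c=proj(s,w(p,[[0,0,.03]]))[0]; x0,y0=int(c[0]-80),int(c[1]-65)
        im=cv2.resize(im[y0:y0+130,x0:x0+160],None,fx=k,fy=k,interpolation=cv2.INTER_CUBIC)
        def line(L,col,closed=False):
            q=((proj(s,w(p,np.array(L,float)))-[x0,y0]+.5)*k).astype(int); cv2.polylines(im,[q.reshape(-1,1,2)],closed,col,1,cv2.LINE_AA)
        line([[-.084,-.116,.024],[.072,-.116,.024],[.072,.116,.024],[-.084,.116,.024]],(255,255,0),True)
        t=np.linspace(0,2*np.pi,40)
        for ly in(-.082,-.006,.07):
            line([[-.078,ly+.039,.067],[-.02,ly+.039,.067]],(0,255,0))
            if ly<-.05: line([[.0185+.044*np.cos(a),ly,.063+.044*np.sin(a)] for a in t],(0,0,255))
            else:
                th=np.radians(32); # pivot at ly+.009,z .021 ; axis tilt
                cy=ly+.009+.044*np.sin(th)-.009*np.cos(th); cz=.021+.044*np.cos(th)+.009*np.sin(th)
                u=np.array([0,np.sin(th),np.cos(th)]);nn=np.array([0,-np.cos(th),np.sin(th)])
                for sg in(1,): line([np.array([-.055,cy,cz])+sg*.009*nn+.044*(np.cos(a)*np.array([1,0,0])+np.sin(a)*u) for a in t],(255,0,255))
        cv2.imwrite(f'pics/fit_{n}.png',im)
E
python3 fit.py; python3 -c "
import cv2,numpy as np
a=cv2.imread('pics/fit_top.png');b=cv2.imread('pics/fit_scene.png')
o=np.hstack([a,b]);cv2.imwrite('pics/fit.png',cv2.resize(o,(800,int(o.shape[0]*800/o.shape[1])),interpolation=cv2.INTER_AREA))"
```

```text
1 3605 [0.60493902 0.09372429] 66.35321443177493 -0.9891589042142166
0 2386 [0.60574786 0.09251431] 65.33725242402899 -0.9520584095415694
```

View pics/fit.png

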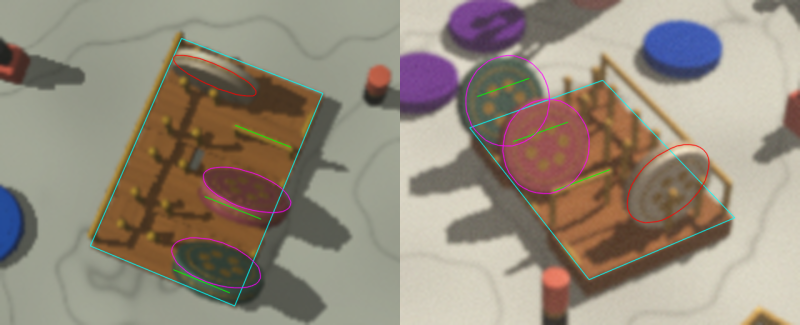

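The fit overlays both compacts and the ivory one well, and the crop confirms rose is in the middle lane and sage in the left. Now the compacts' x positions and the slot's lateral position.

```bash
python3 - <<'E'
from fit import *
p=np.array([.6052,.0934,np.radians(66.2)]); np.save('org.npy',p)
d=A[:,:2]-p[:2];c,s_=np.cos(p[2]),np.sin(p[2]); x=d[:,0]*c+d[:,1]*s_;y=-d[:,0]*s_+d[:,1]*c
for i in(0,1):
  for n,ly,hl in(('rose',-.006,((hsv[:,0]>165)|(hsv[:,0]<6))),('sage',.07,(hsv[:,0]>45)&(hsv[:,0]<100))):
    f=(N==i)&hl&(hsv[:,1]>50)&(abs(x+.055)<.06)&(abs(y-ly-.02)<.05)&(A[:,2]>.04)
    q=np.percentile(x[f],[2,98]); print(i,n,f.sum(),q,q.mean(),'y',np.percentile(y[f],[2,98]),'z',np.percentile(A[f,2],[2,98]))
  f=(N==i)&(abs(x-.0185)<.06)&(abs(y+.082)<.03)&(A[:,2]>.08)&(A[:,2]<.12); q=np.percentile(x[f],[2,98]);print('ivory',q.mean(),np.median(y[f]),q)
s=load('scene'); g=np.array([[-.084,yy,zz] for zz in np.arange(.03,-.011,-.00025) for yy in np.arange(.12,-.12,-.0004)])
uv=proj(s,w(p,g)).astype(np.float32).reshape(164,600,2)
im=cv2.remap(s['im'][...,::-1],uv[...,0],uv[...,1],cv2.INTER_CUBIC); cv2.imwrite('pics/front.png',im)
P=A[:,:2]; f=(N==1)&(hsv[:,0]>150)&(hsv[:,0]<178)&(A[:,2]>.007)&(A[:,2]<.02)&(A[:,0]>.3)&(A[:,1]<-.05)&(A[:,1]>-.35)
print('pal',cv2.minAreaRect((P[f]*1000).astype(np.float32)))
for k,v in dict(rose=(-.055,-.006),sage=(-.055,.07),h1=(.0185,-.006),h2=(.0185,.07),mouth=(-.084,0)).items(): print(k,w(p,[[*v,0]])[0].round(4))
E
```

```text
0 rose 693 [-0.09657955 -0.01620231] -0.05639092837544607 y [-0.00457291  0.03898355] z [0.0425148  0.10121224]
0 sage 1 [-0.09501714 -0.09501714] -0.0950171427553135 y [0.09243892 0.09243892] z [0.07361065 0.07361065]
ivory 0.013373173837309703 -0.08804315132954665 [-0.02056989  0.04731624]
1 rose 354 [-0.09568653 -0.01589165] -0.05578908570037146 y [-0.00258778  0.04627005] z [0.04560889 0.1040503 ]
1 sage 218 [-0.09808262 -0.02156292] -0.05982277483659242 y [0.07230833 0.12146799] z [0.04299662 0.10445664]
ivory 0.016601886739858067 -0.07800605873944712 [-0.02033685  0.05354062]
pal ((563.8535766601562, -239.05284118652344), (149.70504760742188, 68.28050231933594), 28.504085540771484)
rose [0.5885 0.0407 0.    ]
sage [0.519  0.0713 0.    ]
h1 [0.6182 0.1079 0.    ]
h2 [0.5486 0.1386 0.    ]
mouth [0.5713 0.0165 0.    ]
```

View pics/front.png

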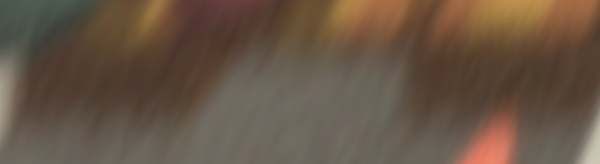

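>>> step_arm(targets=[[1,[30,-40,0],[0,0,0.15]],[1,[60,-80,0],[0,0,0.3]]])

```text
time: 0.3
ee_pos: [0.2762, 0.4288, 0.2304]
tcp_rot: [-179.9, -0.0, 172.9]
wrist_force: [0.5, 0.4, 0.2]
opening: 0.0852
grasp_force: 0.0
```

```bash
python3 -c "
from h import *; print(bot.get_obs()['q'].round(1))"
```

```text
[57.2 -0.4  4.4 94.9 -0.  64.3]
```

The front-face view shows the dark slot mouth from about column 212 to 405. That puts its middle near y = -3 mm (±3), which I'll refine later. I do rose first: caged between open fingers, it still leaves room beside sage.

>>> step_arm(targets=[[0.55,[31,-41,0],[0,0,0.14]],[0.55,[62,-82,0],[0,0,0.28]],[0.55,[93,-123,0],[0,0,0.42]],[0.55,[124,-164,0],[0,0,0.56]],[0.55,[155,-205,0],[0,0,0.7]],[0.55,[186,-246,0],[0,0,0.84]],[0.55,[217,-287,0],[0,0,0.98]],[0.55,[248,-328,0],[0,0,1.12]]])

```text
time: 1.1
ee_pos: [0.491, 0.1456, 0.2312]
tcp_rot: [180.0, -0.0, -127.0]
wrist_force: [0.3, 0.5, -0.9]
opening: 0.0468
grasp_force: 0.0
```

>>> step_arm(targets=[[0.55,[24,-40,-20],[0,0,0.147]],[0.55,[24,-40,-50],[0,0,0.147]],[0.55,[24,-40,-50],[0,0,0.147]]])

```text
time: 1.4
ee_pos: [0.513, 0.1057, 0.1771]
tcp_rot: [179.7, -0.3, -119.0]
wrist_force: [0.2, -0.4, -0.1]
opening: 0.0469
grasp_force: 0.0
```

```bash
python3 -c "
from h import *; o=bot.get_obs();print(o['q'].round(1),o['ee_pos'],o['tcp_rot'],o['opening'])"
```

```text
[ 11.6   1.   -0.1  89.3   0.  -49.3] [0.51304586 0.1056522  0.17707391] [ 179.69906073   -0.25761497 -119.01656065] 0.046909998111354816
```

>>> step_arm(targets=[[0.55,[20,-25,-15],[0,0,0.06]],[0.55,[39,-50,-35],[0,0,0.091]],[0.55,[39,-50,-35],[0,0,0.091]],[0.55,[39,-50,-35],[0,0,0.091]]])

```text
time: 1.8
ee_pos: [0.5531, 0.0577, 0.147]
tcp_rot: [180.0, -0.0, -113.7]
wrist_force: [0.6, 0.3, -0.6]
opening: 0.047
grasp_force: 0.0
```

```bash
python3 - <<'E'
from h import *; o=bot.get_obs();print(o['ee_pos'],o['tcp_rot'],o['opening'])
p=np.load('org.npy');d=o['ee_pos'][:2]-p[:2];c,s=np.cos(p[2]),np.sin(p[2]);print('org',d@[c,s],d@[-s,c])
ims=[]
for n in('top','scene'):
    im,_=shot(n); q=load(n); u=proj(q,[.5785,.07,.06])[0].astype(int)
    ims.append(cv2.resize(im[u[1]-75:u[1]+75,u[0]-75:u[0]+75,::-1],(400,400),interpolation=cv2.INTER_CUBIC))
cv2.imwrite('pics/pre.png',np.hstack(ims))
E
```

```text
[0.5531118  0.05774301 0.14699386] [ 1.79964120e+02 -4.46644120e-03 -1.13708884e+02] 0.04698332708632752
org -0.053644655544869586 0.033269392205683944
```

View pics/pre.png

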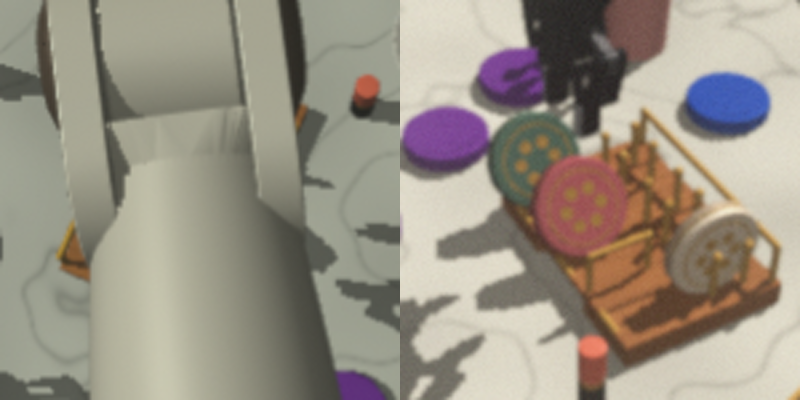

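>>> step_arm(targets=[[0.55,[-1,-2,-25],[0,0,0]],[0.55,[-1,-2,-45],[0,0,0]],[0.55,[-1,-2,-60],[0,0,0]],[0.55,[-1,-2,-70],[0,0,0]],[0.55,[-1,-2,-70],[0,0,0]]])

```text
time: 2.4
ee_pos: [0.5517, 0.0557, 0.0756]
tcp_rot: [179.9, -0.0, -113.6]
wrist_force: [0.1, 0.1, 0.7]
opening: 0.0471
grasp_force: 0.0
```

>>> step_arm(targets=[[0.55,[5,-2,0],[0,0,0]],[0.55,[10,-4,0],[0,0,0]],[0.55,[15,-7,0],[0,0,0]],[0.55,[20,-9,0],[0,0,0]],[0.55,[25,-11,0],[0,0,0]],[0.55,[30,-13,0],[0,0,0]],[0.55,[35,-15,0],[0,0,0]],[0.55,[36,-16,0],[0,0,0]]])

```text
time: 3.2
ee_pos: [0.5889, 0.039, 0.0762]
tcp_rot: [180.0, -0.0, -113.7]
wrist_force: [-0.0, -0.2, -0.3]
opening: 0.0466
grasp_force: 0.0
```

>>> step_arm(targets=[[0.45,[0,0,0],[0,0,0]],[0.4,[0,0,0],[0,0,0]],[0.35,[0,0,0],[0,0,0]],[0.3,[0,0,0],[0,0,0]],[0.3,[0,0,0],[0,0,0]]], force=20)

```text
time: 3.7
ee_pos: [0.5883, 0.0393, 0.0764]
tcp_rot: [-180.0, 0.0, -113.6]
wrist_force: [-0.7, -0.2, 0.3]
opening: 0.0257
grasp_force: 0.0
```

```bash
cat > st.py <<'E'
from h import *
def st():
    o=bot.get_obs(); p=np.load('org.npy');d=o['ee_pos'][:2]-p[:2];c,s=np.cos(p[2]),np.sin(p[2])
    print('org',(d@[c,s]).round(4),(d@[-s,c]).round(4),'z',o['ee_pos'][2].round(4),o['tcp_rot'].round(1),'open',o['opening'].round(4),'F',o['wrist_force'].round(1),o['grasp_force'],'t',o['time'])
def pic(name,n='scene',X=(.5785,.07,.06),r=75):
    im,_=shot(n); q=load(n); u=proj(q,X)[0].astype(int)
    cv2.imwrite(f'pics/{name}.png',cv2.resize(im[max(0,u[1]-r):u[1]+r,max(0,u[0]-r):u[0]+r,::-1],(500,500),interpolation=cv2.INTER_CUBIC))
E
python3 -c "
from st import *;st();pic('rose1')"
```

```text
Traceback (most recent call last):
  File "st.py", line 4, in st
    print('org',(d@[c,s]).round(4),(d@[-s,c]).round(4),'z',o['ee_pos'][2].round(4),o['tcp_rot'].round(1),'open',o['opening'].round(4),'F',o['wrist_force'].round(1),o['grasp_force'],'t',o['time'])
                                                                                                                ^^^^^^^^^^^^^^^^^^
AttributeError: 'float' object has no attribute 'round'
```

```bash
sed -i "s/o\['opening'\].round(4)/round(o['opening'],4)/" st.py; python3 -c "
from st import *;st();pic('rose1')"
```

```text
org -0.0563 -0.0063 z 0.0764 [-180.     0.  -113.6] open 0.0257 F [-0.7 -0.2  0.3] 0.0 t 3.7
```

View pics/rose1.png

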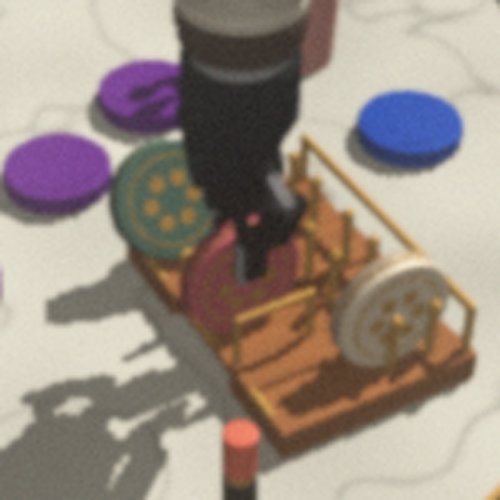

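Rose stands upright between the fingers (picture 245,270). I grip it gently and carry it along the groove.

>>> step_arm(targets=[[0.15,[0,0,0],[0,0,0]],[0.15,[0,0,0],[0,0,0]],[0.15,[0,0,0],[0,0,0]],[0.15,[0,0,1],[0,0,0]],[0.15,[3,7,1],[0,0,0]],[0.15,[6,14,1],[0,0,0]],[0.15,[9,21,1],[0,0,0]],[0.15,[12,28,1],[0,0,0]]], force=20)

```text
time: 4.55
ee_pos: [0.6006, 0.0681, 0.0772]
tcp_rot: [180.0, -0.0, -113.6]
wrist_force: [-0.1, 0.5, -0.5]
opening: 0.0176
grasp_force: 23.5
```

>>> step_arm(targets=[[0.15,[3,7,0],[0,0,0]],[0.15,[6,14,0],[0,0,0]],[0.15,[9,21,0],[0,0,0]],[0.15,[12,28,0],[0,0,0]],[0.15,[15,34,0],[0,0,0]],[0.15,[18,40,0],[0,0,0]],[0.15,[18,40,0],[0,0,0]]])

```text
time: 5.25
ee_pos: [0.6185, 0.1075, 0.0775]
tcp_rot: [-180.0, -0.1, -113.6]
wrist_force: [-1.1, -0.5, 0.3]
opening: 0.0177
grasp_force: 23.8
```

```bash
python3 -c "
from st import *;st();pic('rose2')"
```

```text
org 0.0183 -0.0065 z 0.0775 [-1.800e+02 -1.000e-01 -1.136e+02] open 0.0177 F [-1.1 -0.5  0.3] 23.775419890880585 t 5.25
```

View pics/rose2.png

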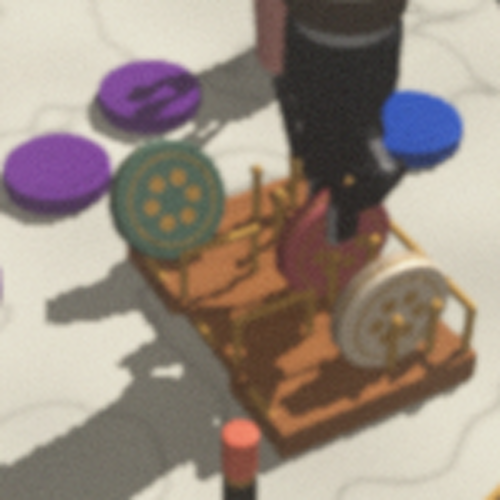

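>>> step_arm(targets=[[0.3,[0,0,-1],[0,0,0]],[0.35,[0,0,-1],[0,0,0]],[0.35,[0,0,-1],[0,0,0]],[0.35,[0,0,20],[0,0,0]],[0.35,[0,0,45],[0,0,0]],[0.45,[0,0,70],[0,0,0]]])

```text
time: 5.9
ee_pos: [0.6182, 0.1072, 0.1481]
tcp_rot: [180.0, -0.0, -113.7]
wrist_force: [1.0, -0.1, 0.2]
opening: 0.0382
grasp_force: 0.0
```

>>> step_arm(targets=[[0.55,[-35,-6,0],[0,0,0]],[0.55,[-70,-12,0],[0,0,0]],[0.55,[-105,-18,0],[0,0,0]],[0.55,[-136,-23,0],[0,0,0]],[0.55,[-136,-23,0],[0,0,0]]])

```text
time: 6.4
ee_pos: [0.4797, 0.0838, 0.1481]
tcp_rot: [-180.0, 0.0, -113.7]
wrist_force: [0.8, 0.8, 0.7]
opening: 0.0465
grasp_force: 0.0
```

```bash
python3 - <<'E'
from st import *;st()
shot('scene'); s=load('scene');W=cloud(s);hsv=cv2.cvtColor(s['im'],cv2.COLOR_RGB2HSV).astype(int)
p=np.load('org.npy');d=W[...,:2]-p[:2];c,sn=np.cos(p[2]),np.sin(p[2]);x=d@[c,sn];y=d@[-sn,c]
f=((hsv[...,0]>160)|(hsv[...,0]<6))&(hsv[...,1]>60)&(W[...,2]>.03)&(W[...,2]<.125)&(abs(y+.006)<.04)&(abs(x-.01)<.09)
print('rose',f.sum(),np.percentile(x[f],[2,50,98]),np.percentile(y[f],[2,50,98]),np.percentile(W[f][:,2],[2,50,98]))
E
```

```text
org -0.0595 0.111 z 0.1481 [-180.     0.  -113.7] open 0.0465 F [0.8 0.8 0.7] 0.0 t 6.4
rose 412 [-0.02601766  0.00601287  0.05192687] [-0.01688256 -0.0137081   0.00059698] [0.03741863 0.08474674 0.10533402]
```

>>> step_arm(targets=[[0.55,[0,0,-25],[0,0,0]],[0.55,[0,0,-45],[0,0,0]],[0.55,[0,0,-60],[0,0,0]],[0.55,[0,0,-71],[0,0,0]],[0.55,[0,0,-71],[0,0,0]]])

```text
time: 6.95
ee_pos: [0.4819, 0.0842, 0.0749]
tcp_rot: [179.9, -0.1, -113.6]
wrist_force: [-0.5, -0.0, 0.0]
opening: 0.0468
grasp_force: 0.0
```

>>> step_arm(targets=[[0.55,[5,-2,0],[0,0,0]],[0.55,[10,-4,0],[0,0,0]],[0.55,[15,-7,0],[0,0,0]],[0.55,[20,-9,0],[0,0,0]],[0.55,[25,-11,0],[0,0,0]],[0.55,[30,-13,0],[0,0,0]],[0.55,[35,-15,0],[0,0,0]],[0.55,[38,-16,0],[0,0,0]]])

```text
time: 7.75
ee_pos: [0.5208, 0.0681, 0.0763]
tcp_rot: [-180.0, -0.0, -113.7]
wrist_force: [-0.6, 0.5, 0.1]
opening: 0.0471
grasp_force: 0.0
```

>>> step_arm(targets=[[0.45,[0,0,0],[0,0,0]],[0.4,[0,0,0],[0,0,0]],[0.35,[0,0,0],[0,0,0]],[0.3,[0,0,0],[0,0,0]],[0.3,[0,0,0],[0,0,0]],[0.15,[0,0,0],[0,0,0]],[0.15,[0,0,0],[0,0,0]],[0.15,[0,0,0],[0,0,0]]], force=20)

```text
time: 8.55
ee_pos: [0.5201, 0.0684, 0.0763]
tcp_rot: [180.0, -0.0, -113.6]
wrist_force: [-1.9, 1.2, 0.5]
opening: 0.0179
grasp_force: 25.6
```

```bash
cat > chk.py <<'E'
from st import *
def chk():
    st(); shot('scene'); s=load('scene');W=cloud(s);hsv=cv2.cvtColor(s['im'],cv2.COLOR_RGB2HSV).astype(int)
    p=np.load('org.npy');d=W[...,:2]-p[:2];c,sn=np.cos(p[2]),np.sin(p[2]);x=d@[c,sn];y=d@[-sn,c]
    for n,ly,h in(('rose',-.006,(hsv[...,0]>160)|(hsv[...,0]<6)),('sage',.07,(hsv[...,0]>35)&(hsv[...,0]<105))):
        f=h&(hsv[...,1]>40)&(W[...,2]>.03)&(W[...,2]<.125)&(abs(y-ly)<.035)&(abs(x+.02)<.1)
        print(n,f.sum(),np.percentile(x[f],[2,50,98]).round(4),np.percentile(y[f],[2,50,98]).round(4),np.percentile(W[f][:,2],[2,50,98]).round(4))
if __name__=='__main__': chk()
E
python3 chk.py
```

```text
org -0.0572 0.0678 z 0.0763 [ 180.    -0.  -113.6] open 0.0179 F [-1.9  1.2  0.5] 25.638754069805145 t 8.55
rose 423 [-0.0263  0.0046  0.0528] [-0.0172 -0.0137 -0.0002] [0.0392 0.0842 0.106 ]
sage 94 [-0.0951 -0.0748 -0.0235] [0.0558 0.0587 0.0706] [0.0322 0.0727 0.1055]
```

>>> step_arm(targets=[[0.15,[-1,1,1],[0,0,0]],[0.15,[2,9,1],[0,0,0]],[0.15,[5,16,1],[0,0,0]],[0.15,[8,23,1],[0,0,0]],[0.15,[11,30,1],[0,0,0]],[0.15,[14,37,1],[0,0,0]],[0.15,[17,44,1],[0,0,0]],[0.15,[20,51,1],[0,0,0]]])

```text
time: 9.4
ee_pos: [0.5406, 0.1199, 0.0773]
tcp_rot: [180.0, -0.0, -113.6]
wrist_force: [0.6, -0.5, -0.9]
opening: 0.0174
grasp_force: 25.5
```

>>> step_arm(targets=[[0.15,[4,9,0],[0,0,0]],[0.15,[8,17,0],[0,0,0]],[0.15,[8,17,0],[0,0,0]],[0.3,[8,17,-1],[0,0,0]],[0.35,[8,17,-1],[0,0,0]],[0.35,[8,17,-1],[0,0,0]]])

```text
time: 10.0
ee_pos: [0.5483, 0.136, 0.0764]
tcp_rot: [-180.0, -0.0, -113.7]
wrist_force: [-0.7, -0.3, -0.2]
opening: 0.0301
grasp_force: 0.0
```

>>> step_arm(targets=[[0.35,[0,0,20],[0,0,0]],[0.35,[0,0,45],[0,0,0]],[0.35,[0,0,70],[0,0,0]],[0.6,[0,-50,90],[0,0,0]],[1,[0,-100,90],[0,0,0]],[1,[0,-150,90],[0,0,0]],[1,[0,-200,90],[0,0,0]]])

```text
time: 10.7
ee_pos: [0.5481, -0.0621, 0.167]
tcp_rot: [-179.9, 0.0, -113.6]
wrist_force: [1.8, 0.2, 0.6]
opening: 0.0848
grasp_force: 0.0
```

```bash
python3 chk.py; python3 - <<'E'
from h import *
ims=[]
for n in('scene','top'):
    im,_=shot(n); q=load(n); u=proj(q,[.5785,.06,.04])[0].astype(int)
    ims.append(cv2.resize(im[u[1]-60:u[1]+75,u[0]-67:u[0]+68,::-1],(400,400),interpolation=cv2.INTER_CUBIC))
cv2.imwrite('pics/both.png',np.hstack(ims))
E
```

```text
org -0.1653 -0.0105 z 0.167 [-179.9    0.  -113.6] open 0.0848 F [1.8 0.2 0.6] 0.0 t 10.7
rose 417 [-0.026   0.004   0.0511] [-0.0169 -0.0137  0.0013] [0.0374 0.0843 0.1053]
sage 159 [-0.0241  0.0067  0.0484] [0.0571 0.0617 0.0725] [0.0434 0.0898 0.1058]
```

View pics/both.png

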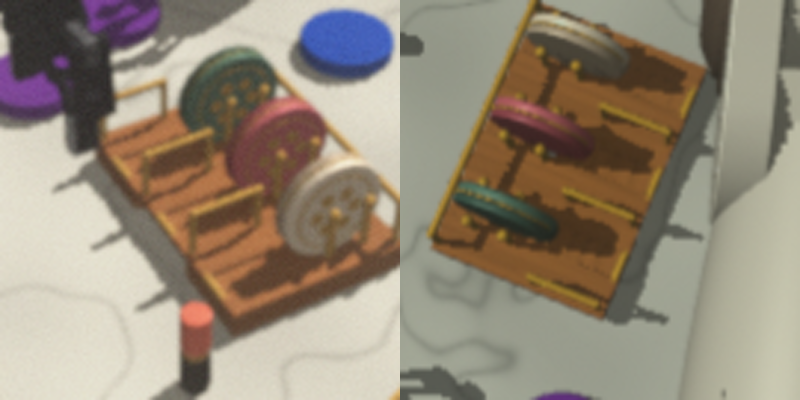

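All three compacts stand in line between their tines (picture: sage 230,95; rose 275,145; ivory 330,205). Now I refit the organiser with its full outline visible and find the slot's middle.

```bash
sed -i "s/p=res\[0\]; np.save('org.npy',p)/raise SystemExit/" fit.py; python3 fit.py; python3 - <<'E'
from m import *
p=np.load('org.npy');d=A[:,:2]-p[:2];c,s=np.cos(p[2]),np.sin(p[2]);x=d@[c,s];y=d@[-s,c];z=A[:,2]
f=(N==0)&(x>-.081)&(x<-.066)&(abs(y)<.075)&(z<.012)
print('floor pts in mouth',f.sum(),np.percentile(y[f],[0,3,50,97,100]).round(4))
f=(N==0)&(abs(x+.084)<.004)&(abs(y)<.112)&(z>.006)&(z<.014)
print(np.histogram(y[f],np.arange(-.112,.113,.008)))
# colour profile along front face: z=8..15mm
S=load('scene'); yy=np.arange(.1,-.1,-.004)
def w(L): return np.c_[p[0]+c*L[:,0]-s*L[:,1],p[1]+s*L[:,0]+c*L[:,1],L[:,2]]
lab=cv2.cvtColor(S['im'],cv2.COLOR_RGB2LAB)
for zz in(.006,.012):
    uv=proj(S,w(np.array([[-.084,t,zz] for t in yy]))).astype(np.float32)
    v=cv2.remap(lab,uv[None,:,0].copy(),uv[None,:,1].copy(),1)[0]
    print(zz,[(int(t*1000),int(a[2])) for t,a in zip(yy,v)])
P=A[:,:2]; f=(N==1)&(hsv[:,0]>150)&(hsv[:,0]<178)&(z>.007)&(z<.02)&(A[:,0]>.3)&(A[:,1]<-.05)&(A[:,1]>-.35)
print('pal',f.sum(),cv2.minAreaRect((P[f]*1000).astype(np.float32)))
E
```

```text
1 3815 [0.60447811 0.09370532] 66.4106090198943 -0.9847620680496366
0 2676 [0.60549105 0.09237108] 65.65068869648098 -0.9517719849115653
floor pts in mouth 55 [-0.0309 -0.0294  0.0066  0.0424  0.0439]
(array([5, 3, 5, 3, 5, 5, 4, 3, 4, 0, 0, 1, 0, 0, 0, 0, 0, 0, 0, 3, 5, 3,
       5, 4, 2, 3, 4, 2]), array([-1.12000000e-01, -1.04000000e-01, -9.60000000e-02, -8.80000000e-02,
       -8.00000000e-02, -7.20000000e-02, -6.40000000e-02, -5.60000000e-02,
       -4.80000000e-02, -4.00000000e-02, -3.20000000e-02, -2.40000000e-02,
       -1.60000000e-02, -8.00000000e-03, -9.71445147e-17,  8.00000000e-03,
        1.60000000e-02,  2.40000000e-02,  3.20000000e-02,  4.00000000e-02,
        4.80000000e-02,  5.60000000e-02,  6.40000000e-02,  7.20000000e-02,
        8.00000000e-02,  8.80000000e-02,  9.60000000e-02,  1.04000000e-01,
        1.12000000e-01]))
0.006 [(100, 140), (96, 139), (92, 139), (88, 139), (83, 139), (79, 139), (75, 140), (71, 139), (67, 139), (63, 139), (59, 140), (55, 140), (51, 141), (47, 140), (43, 142), (39, 141), (35, 137), (31, 136), (27, 135), (23, 135), (19, 136), (15, 135
[... 315 characters left out ...]
), (-96, 139)]
0.012 [(100, 140), (96, 141), (92, 140), (88, 141), (83, 142), (79, 141), (75, 141), (71, 141), (67, 141), (63, 141), (59, 141), (55, 141), (51, 142), (47, 141), (43, 141), (39, 142), (35, 142), (31, 140), (27, 139), (23, 137), (19, 137), (15, 137), (11, 137), (7, 136), (3, 137), (0, 137), (-4, 137), (-8, 137), (-12, 137), (-16, 137), (-20, 137), (-24, 136), (-28, 137), (-32, 136), (-36, 136), (-40, 137), (-44, 140), (-48, 141), (-52, 142), (-56, 142), (-60, 142), (-64, 142), (-68, 143), (-72, 142), (-76, 142), (-80, 142), (-84, 142), (-88, 142), (-92, 140), (-96, 141)]
pal 358 ((530.223388671875, -257.1960754394531), (71.63257598876953, 64.79129028320312), 26.991086959838867)
```

Slot mouth edges come out at about ±40 mm, so its middle is y ≈ 0. Now I go to the palette's outer end.

>>> step_arm(targets=[[1,[-7,-41,0],[0,0,-0.13]],[1,[-15,-82,0],[0,0,-0.26]],[1,[-22,-123,0],[0,0,-0.4]],[1,[-30,-164,0],[0,0,-0.53]],[1,[-37,-205,0],[0,0,-0.661]],[1,[-37,-205,-50],[0,0,-0.661]],[1,[-37,-205,-90],[0,0,-0.661]],[1,[-37,-205,-90],[0,0,-0.661]]])

```text
time: 11.65
ee_pos: [0.5086, -0.2631, 0.0708]
tcp_rot: [179.6, -0.3, -151.5]
wrist_force: [-1.1, -0.3, -0.1]
opening: 0.0856
grasp_force: 0.0
```

```bash
python3 - <<'E'
from st import *;st();o=bot.get_obs();e=o['ee_pos'];a=np.radians(o['tcp_rot'][2]-90);ty=np.array([np.cos(a),np.sin(a)])
print(e,o['q'].round(1))
ims=[]
for n in('scene','top'):
    im,_=shot(n);q=load(n);im=im[...,::-1].copy()
    c,s=np.cos(np.radians(28.5)),np.sin(np.radians(28.5))
    P=np.array([[.564+c*i*.075-s*j*.033,-.239+s*i*.075+c*j*.033,.013] for i,j in((1,1),(1,-1),(-1,-1),(-1,1))])
    u=proj(q,[e[0]+.03,e[1],.02])[0].astype(int)
    u0=np.clip(u-70,0,None)
    im=cv2.resize(im[u0[1]:u0[1]+140,u0[0]:u0[0]+140],(400,400),interpolation=cv2.INTER_CUBIC); k=400/140
    cv2.polylines(im,[((proj(q,P)-u0+.5)*k).astype(int).reshape(-1,1,2)],True,(0,255,0),1)
    for sg in(1,-1):
        g=((proj(q,[*(e[:2]+sg*.0425*ty),e[2]+.013])[0]-u0+.5)*k).astype(int); cv2.circle(im,tuple(map(int,g)),3,(255,255,0),-1)
        g=((proj(q,[*(e[:2]+sg*.0425*ty),0])[0]-u0+.5)*k).astype(int); cv2.circle(im,tuple(map(int,g)),3,(0,255,255),-1)
    ims.append(im[:400,:400])
cv2.imwrite('pics/pal.png',np.hstack(ims))
E
```

```text
org -0.3652 -0.0554 z 0.0708 [ 179.6   -0.3 -151.5] open 0.0856 F [-1.1 -0.3 -0.1] 0.0 t 11.65
[ 0.50855689 -0.26309992  0.07076355] [-27.4   8.5  -3.8  78.2   0.  -55.9]
```

View pics/pal.png

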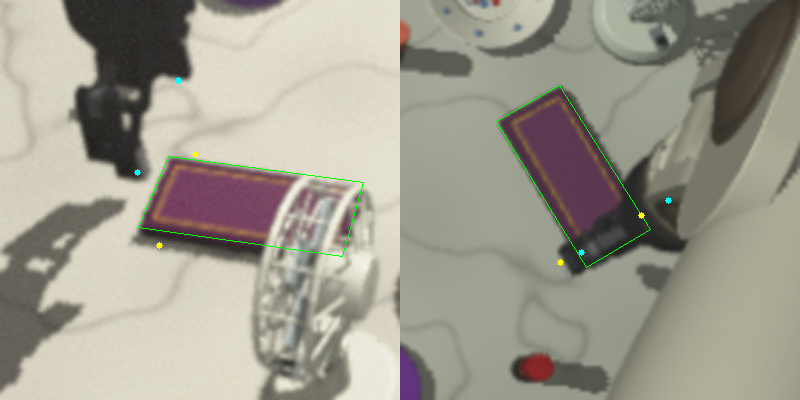

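Palette outline and finger marks agree; the fingers straddle its outer end. Descend.

>>> step_arm(targets=[[1,[0,0,0],[0,0,0]],[1,[0,0,-25],[0,0,0]],[1,[0,0,-45],[0,0,0]],[1,[0,0,-55],[0,0,0]],[1,[0,0,-55],[0,0,0]],[1,[0,0,-55],[0,0,0]]])

```text
time: 12.35
ee_pos: [0.5122, -0.2654, 0.0231]
tcp_rot: [-179.9, 0.1, -151.5]
wrist_force: [-0.3, 0.3, -0.4]
opening: 0.0854
grasp_force: 0.0
```

>>> step_arm(targets=[[1,[0,0,-13],[0,0,0]],[1,[0,0,-26],[0,0,0]],[1,[0,0,-26],[0,0,0]],[0.85,[0,0,-26],[0,0,0]],[0.75,[0,0,-26],[0,0,0]],[0.7,[0,0,-26],[0,0,0]],[0.7,[0,0,-26],[0,0,0]],[0.7,[0,0,-26],[0,0,0]]], force=30)

```text
time: 13.15
ee_pos: [0.5116, -0.2653, -0.0042]
tcp_rot: [-180.0, 0.0, -151.5]
wrist_force: [-0.6, 0.4, 3.2]
opening: 0.0654
grasp_force: 33.8
```

>>> step_arm(targets=[[0.7,[0,10,1],[0,0,0.08]],[0.7,[0,28,1],[0,0,0.17]],[0.7,[-1,46,1],[0,0,0.26]],[0.7,[-1,65,1],[0,0,0.35]],[0.7,[-2,84,1],[0,0,0.44]],[0.7,[-2,103,1],[0,0,0.52]],[0.7,[-3,122,1],[0,0,0.6]],[0.7,[-3,139,1],[0,0,0.658]]])

```text
time: 13.95
ee_pos: [0.5081, -0.1252, -0.0038]
tcp_rot: [180.0, -0.0, -113.6]
wrist_force: [0.4, -0.2, 0.0]
opening: 0.0653
grasp_force: 33.4
```

>>> step_arm(targets=[[0.7,[0,0,0],[0,0,0]],[0.7,[0,0,0],[0,0,0]]])

```text
time: 14.15
ee_pos: [0.5084, -0.1261, -0.0037]
tcp_rot: [-180.0, -0.0, -113.8]
wrist_force: [0.0, -0.2, -0.6]
opening: 0.0652
grasp_force: 33.3
```

```bash
cat > pal.py <<'E'
from st import *
def pal():
    st();p=np.load('org.npy');c,s=np.cos(p[2]),np.sin(p[2])
    for n in('scene','top'):
        shot(n);q=load(n);W=cloud(q);h=cv2.cvtColor(q['im'],cv2.COLOR_RGB2HSV).astype(int);d=W[...,:2]-p[:2];x=d@[c,s];y=d@[-s,c]
        f=(h[...,0]>145)&(h[...,0]<179)&(h[...,1]>50)&(W[...,2]>.006)&(W[...,2]<.022)&(x<-.07)&(x>-.4)&(abs(y)<.12)
        m=f.astype(np.uint8);k,l,t,_=cv2.connectedComponentsWithStats(m);f=l==1+np.argmax(t[1:,4])
        P=np.c_[x[f],y[f]]*1000;r=cv2.minAreaRect(P.astype(np.float32)); print(n,f.sum(),[np.round(v,1) for v in r],'z',np.median(W[f][:,2]).round(4),'x',np.percentile(P[:,0],[1,99]).round(1))
        xs=np.arange(-260,-70,15)
        print([(int(a),*np.percentile(P[(abs(P[:,0]-a)<8)][:,1],[2,98]).round(1)) for a in xs if (abs(P[:,0]-a)<8).sum()>8])
if __name__=='__main__': pal()
E
python3 pal.py
```

```text
org -0.2399 0.0 z -0.0037 [-180.    -0.  -113.8] open 0.0652 F [ 0.  -0.2 -0.6] 33.32113981246948 t 14.15
scene 555 [array([-163. ,    2.3]), array([54.1, 94.5]), np.float64(89.1)] z 0.0123 x [-206.8 -117.1]
[(-200, np.float64(-22.0), np.float64(26.6)), (-185, np.float64(-19.2), np.float64(28.5)), (-170, np.float64(-21.3), np.float64(21.1)), (-155, np.float64(-21.4), np.float64(24.7)), (-140, np.float64(-23.5), np.float64(26.9)), (-125, np.float64(-22.5), np.float64(20.7)), (-110, np.float64(-12.4), np.float64(19.4))]
top 891 [array([-167.1,   -1.3]), array([ 64.1, 120.4]), np.float64(88.6)] z 0.0136 x [-221. -108.]
[(-215, np.float64(-18.1), np.float64(31.1)), (-200, np.float64(-30.1), np.float64(30.8)), (-185, np.float64(-31.6), np.float64(29.8)), (-170, np.float64(-31.2), np.float64(29.4)), (-155, np.float64(-32.4), np.float64(29.4)), (-140, np.float64(-33.2), np.float64(28.5)), (-125, np.float64(-33.3), np.float64(28.6)), (-110, np.float64(-34.1), np.float64(26.2))]
```

>>> step_arm(targets=[[0.7,[0,0,0],[0,0,0.025]],[0.7,[3,7,0],[0,0,0.025]],[0.7,[6,14,0],[0,0,0.025]],[0.7,[9,21,0],[0,0,0.025]],[0.7,[12,27,0],[0,0,0.025]],[0.7,[14,32,0],[0,0,0.025]],[0.7,[16,37,0],[0,0,0.025]]])

```text
time: 14.95
ee_pos: [0.5246, -0.0885, -0.0037]
tcp_rot: [180.0, -0.0, -112.4]
wrist_force: [0.1, -0.2, -0.4]
opening: 0.0654
grasp_force: 33.4
```

```bash
python3 pal.py
```

```text
org -0.199 0.0004 z -0.0037 [ 180.    -0.  -112.4] open 0.0654 F [ 0.1 -0.2 -0.4] 33.355942368507385 t 14.95
scene 454 [array([-125.1,    6.7]), array([56.6, 82.6]), np.float64(89.9)] z 0.0123 x [-162.5  -84.9]
[(-155, np.float64(-19.2), np.float64(27.0)), (-140, np.float64(-18.7), np.float64(28.2)), (-125, np.float64(-18.3), np.float64(28.5)), (-110, np.float64(-19.9), np.float64(30.8)), (-95, np.float64(-20.3), np.float64(29.3)), (-80, np.float64(-17.0), np.float64(17.3))]
top 518 [array([-126.3,    0.8]), array([44.2, 80.3]), np.float64(89.3)] z 0.0139 x [-162.9  -86.9]
[(-155, np.float64(-18.6), np.float64(21.8)), (-140, np.float64(-20.0), np.float64(20.7)), (-125, np.float64(-20.1), np.float64(21.2)), (-110, np.float64(-20.1), np.float64(21.8)), (-95, np.float64(-20.1), np.float64(20.7)), (-80, np.float64(-15.8), np.float64(16.7))]
```

Square and centred, with 20 mm inside and no side force. Continuing.

>>> step_arm(targets=[[0.7,[2,5,0],[0,0,0]],[0.7,[4,9,0],[0,0,0]],[0.7,[6,14,0],[0,0,0]],[0.7,[8,18,0],[0,0,0]],[0.7,[10,23,0],[0,0,0]],[0.7,[12,27,0],[0,0,0]],[0.7,[14,32,0],[0,0,0]],[0.7,[16,37,0],[0,0,0]]])

```text
time: 15.85
ee_pos: [0.5405, -0.0517, -0.0037]
tcp_rot: [180.0, 0.0, -112.4]
wrist_force: [0.4, -1.0, -0.1]
opening: 0.0654
grasp_force: 33.3
```

>>> step_arm(targets=[[0.7,[2,5,0],[0,0,0]],[0.7,[4,9,0],[0,0,0]],[0.7,[6,14,0],[0,0,0]],[0.7,[8,18,0],[0,0,0]],[0.7,[10,23,0],[0,0,0]],[0.7,[11,25,0],[0,0,0]],[0.7,[12,27,0],[0,0,0]]])

```text
time: 16.55
ee_pos: [0.5524, -0.0249, -0.0037]
tcp_rot: [180.0, -0.0, -112.4]
wrist_force: [-0.2, -0.4, -0.5]
opening: 0.0654
grasp_force: 33.3
```

```bash
python3 pal.py
```

```text
org -0.1295 0.0006 z -0.0037 [ 180.    -0.  -112.4] open 0.0654 F [-0.2 -0.4 -0.5] 33.33994209766388 t 16.55
scene 115 [array([-134.3,    2.6]), array([66.9, 21.4]), np.float64(89.5)] z 0.0122 x [-144.7 -123.9]
[(-140, np.float64(-28.0), np.float64(32.7)), (-125, np.float64(-9.3), np.float64(33.8))]Traceback (most recent call last):
  File "pal.py", line 11, in <module>
    if __name__=='__main__': pal()
                             ~~~^^
  File "pal.py", line 7, in pal
    m=f.astype(np.uint8);k,l,t,_=cv2.connectedComponentsWithStats(m);f=l==1+np.argmax(t[1:,4])
                                                                            ~~~~~~~~~^^^^^^^^^
    return _wrapfunc(a, 'argmax', axis=axis, out=out, **kwds)
    return bound(*args, **kwds)
ValueError: attempt to get argmax of an empty sequence
```

>>> step_arm(targets=[[0.7,[1,3,0],[0,0,0]],[0.7,[2,5,0],[0,0,0]],[0.7,[3,7,0],[0,0,0]],[0.7,[3.6,8.2,0],[0,0,0]],[0.7,[3.6,8.2,0],[0,0,0]]], force=20)

```text
time: 17.15
ee_pos: [0.556, -0.0167, -0.0036]
tcp_rot: [-180.0, 0.0, -112.4]
wrist_force: [0.8, 0.5, -1.6]
opening: 0.0651
grasp_force: 33.4
```

>>> step_arm(targets=[[0.7,[0.4,0.9,0],[0,0,0]],[0.7,[0.8,1.8,0],[0,0,0]],[0.7,[0.8,1.8,0],[0,0,0]]])

```text
time: 17.45
ee_pos: [0.5567, -0.0153, -0.0037]
tcp_rot: [180.0, -0.0, -112.4]
wrist_force: [-0.5, -2.0, -0.5]
opening: 0.0651
grasp_force: 33.3
```

>>> step_arm(targets=[[0.7,[0.4,0.9,0],[0,0,0]],[0.7,[0.8,1.8,0],[0,0,0]],[0.7,[0.8,1.8,0],[0,0,0]]])

```text
time: 17.75
ee_pos: [0.5567, -0.0152, -0.004]
tcp_rot: [180.0, -0.2, -112.5]
wrist_force: [-3.2, -12.0, 0.4]
opening: 0.0651
grasp_force: 33.0
```

The palette met the back: 12 N reaction, and the grip sits exactly where a fully inserted palette puts it. Release and retreat.

>>> step_arm(targets=[[0.85,[-0.8,-1.8,0],[0,0,0]],[1,[-0.8,-1.8,0],[0,0,0]],[1,[-0.8,-1.8,0],[0,0,0]],[1,[-2,-5,25],[0,0,0]],[1,[-10,-25,60],[0,0,0]],[1,[-20,-60,105],[0,0,0]],[1,[-40,-105,120],[0,0,0]],[1,[-80,-140,120],[0,0,0]]])

```text
time: 18.55
ee_pos: [0.4866, -0.1478, 0.119]
tcp_rot: [-179.7, 0.0, -112.3]
wrist_force: [-0.0, -1.5, -0.2]
opening: 0.0854
grasp_force: 0.0
```

>>> step_arm(targets=[[1,[-40,-25,10],[0,0,0]],[1,[-80,-50,20],[0,0,0]],[1,[-110,-60,20],[0,0,0]],[1,[-110,-60,20],[0,0,0]],[1,[-110,-60,20],[0,0,0]]])

```text
time: 19.05
ee_pos: [0.375, -0.2065, 0.1363]
tcp_rot: [-179.9, 0.0, -112.5]
wrist_force: [0.6, 0.3, -0.0]
opening: 0.0856
grasp_force: 0.0
```

```bash
python3 chk.py; python3 pal.py; python3 - <<'E'
from h import *
ims=[]
for n in('scene','top'):
    q=load(n); im=q['im'];u=proj(q,[.5785,.03,.04])[0].astype(int)
    ims.append(cv2.resize(im[u[1]-75:u[1]+75,u[0]-75:u[0]+75,::-1],(400,400),interpolation=cv2.INTER_CUBIC))
cv2.imwrite('pics/end.png',np.hstack(ims))
E
```

```text
org -0.3673 0.0896 z 0.1363 [-179.9    0.  -112.5] open 0.0856 F [ 0.6  0.3 -0. ] 0.0 t 19.05
rose 428 [-0.0257  0.0058  0.052 ] [-0.017  -0.0138 -0.0002] [0.0363 0.0841 0.1056]
sage 112 [-0.0221  0.008   0.053 ] [0.0567 0.0619 0.0742] [0.0441 0.0952 0.1064]
org -0.3668 0.0894 z 0.1361 [-179.9    0.  -112.4] open 0.0855 F [ 0.1 -0.1 -0.1] 0.0 t 19.1
scene 333 [array([-110. ,   -0.5]), array([67.7, 50.2]), np.float64(90.0)] z 0.0118 x [-133.7  -85.2]
[(-140, np.float64(-29.6), np.float64(27.6)), (-125, np.float64(-32.5), np.float64(29.1)), (-110, np.float64(-33.7), np.float64(30.7)), (-95, np.float64(-32.1), np.float64(23.7)), (-80, np.float64(-27.7), np.float64(21.0))]
top 256 [array([-104.8,    0.4]), array([44.5, 37.9]), np.float64(87.7)] z 0.0133 x [-123.1  -86.5]
[(-125, np.float64(-20.4), np.float64(22.2)), (-110, np.float64(-20.0), np.float64(21.6)), (-95, np.float64(-20.2), np.float64(21.6)), (-80, np.float64(-15.5), np.float64(18.7))]
```

View pics/end.png

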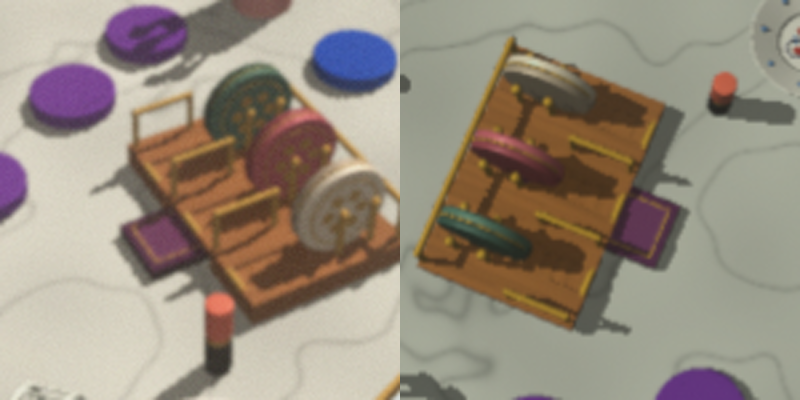

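The compacts lie on one line with equal spacing in the top view (ivory 548,82; rose 516,158; sage 484,232). The palette's rear end is at x = -134 mm, as expected when fully in. Handing in.

```bash
python3 -c "
from workcell import bot; print(bot.job_done())"
```

```text
the job is handed in; nothing more can be done
None
```

I handed the job in with rose and sage standing upright at home beside the ivory compact and the palette slid in to its stop; all of this is checked only in the final camera images and forces, as the hand-in gave no verdict.

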